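# Set up a camera bench for a raking-light screen test

## Robot

A 7-joint arm with a two-finger parallel gripper is mounted at the origin on the work surface. World frame = base frame: x ahead of the robot, y to its left, z up, the work surface at z = 0. Lengths are in m, angles in degrees, forces in N, time in s.
With the tool pointing down it reaches from about 0.425 to 0.8 m from the base axis. Payload 8.3 kg.
Tool frame: the origin (TCP) lies on the centre line of the jaws, within the pads' length; the fingertips stand ctrl.tips_ahead ahead of it and the grasp point (between the pads) is the TCP (ctrl.tips_ahead is the distance from the TCP to the fingertips, in m); x points along the fingers, y is the direction in which the jaws open and shut, and the axes are right-handed (so a half turn about x gives the same grasp; the last joint's range is limited). The gripper opens to 85 mm and grips with 20 to 120 N. Pads are 22 mm wide; open, the fingers measure 114 mm over their backs; the gripper's body (76 mm by 85 mm) begins 54 mm behind the grasp point. The pads swing forward as they close: fully open they stand 13 mm farther back than shut.
Start: joints at [-3.604, 21.967, 0.94, 78.501, -0.361, 79.538, -2.664], TCP at [0.625, 0, 0.25] pointing down, gripper open.
Joint ranges: [-169.22, 169.22], [-14.56, 117.87], [-87.37, 89.26], [10.42, 133.3], [-82.24, 262.24], [0.94, 117.77], [-172.7, 172.7]. Speed limits (degrees/s): [136.94, 136.94, 172.46, 172.46, 180, 180, 180].

## Interface

Orientations are given as [roll, pitch, yaw] about the fixed x, y, z axes, in that order (R = Rz(yaw) Ry(pitch) Rx(roll)).
In Python, from plant import ctrl, kinematics, optics, current_time_s, current_q, current_qvel, current_tau, current_tcp_pos, current_ee_rot, current_wrist_force, current_ft_torque, current_finger_gap gives the robot as it stands. The module is installed in compiled form; this text tells all that it offers. Calls block until the motion is done:
- ctrl.move_ptp(position, orientation): joint-space move of the TCP to a pose.
- ctrl.move_straight(position, rot=None, velocity=0.15): straight line of the TCP; rot=None keeps the orientation; velocity is the mean speed in m/s.
- ctrl.set_joints(angles): joint-space move.
- ctrl.set_gripper(opening): opening from 0.0 (shut) to 1.0 (fully open); the grip force is fixed at half the most; returns when the fingers have stopped.
- ctrl.sleep(seconds).
- kinematics.solve_ik(position, orientation): joint angles nearest the present ones, or None.
- optics.camera(name): name is "scene" or "side" or "wrist"; returns the picture (420x560x3 uint8, red, green, blue); there is no depth.
- optics.camera_model(name): a dict with "K" (3x3 intrinsics, pixels), "dist" ([k1, k2, p1, p2, k3] as OpenCV has them; the pictures are not rectified), "R" (3x3) and "t" (3): a world point X has camera coordinates R X + t. Camera axes: x right, y down, z forward; pixel columns grow to the right and rows downward; lengths in m; the calibration is good to about 2 mm. A picture is of the moment at which its call begins: read the wrist's pose just before it. camera_model takes no time and is no camera call; for the wrist camera it gives the pose at the moment of the call.
A pose or a line that the arm cannot do raises ctrl.PlanningError and nothing moves.
- ctrl.finish_job(): hands the job in, once; it reports no verdict.
Readings, each from a call of its own:
- current_time_s(): time.
- current_q(): joint angles.
- current_qvel(): joint speeds.
- current_tau(): joint torques, N m.
- current_tcp_pos(): TCP position.
- current_ee_rot(): TCP orientation.
- current_wrist_force(): force on the tool from outside, world axes, zero at the start.
- current_ft_torque(): the same for the moment, N m.
- current_finger_gap(): opening from 0.0 (shut) to 1.0 (fully open).
Only numpy, scipy, OpenCV 4.12 (cv2) and the standard library are available. Lean on these libraries where they do the work, as an engineer would, in place of code of your own. Each camera call takes 0.05 s, during which the arm holds its last target.

## Task

Get the camera bench ready for a scratch test: slide the camera along its rail until the hole in its side ear lines up with the hole in the bracket underneath, and put the knob-headed locking pin down through both until its collar sits on the ear. Stand the touch-screen sample precisely midway between the two lamps, in line with them and with its screen square to the lens, and the narrow reference tile in the same line in the middle of the gap between the sample and the lamp on the robot's left, its tile facing the camera too. Set the sample and the tile down gently, without letting them fall or tip, and leave the carton, the screwdriver and the spare lens where they are.

Things in the scene. Friction and masses are not known exactly. Their poses are not given: they have to be found in the camera images.
- lamp_left (a point): Under the centre of the left lamp (the robot's left), on top of the cross plate (130 x 420 mm, top 10 mm above the table). Lamp: black bar 34 mm wide, foot 60 x 60 mm, top 120 mm above the plate. +x: parallel to the rail, from the lamps to the camera; +y: along the row, from right lamp to left; z up. Plate, lamps, rail and bracket are one fixed bench, placed anew each time.
- lamp_right (a point): The same point under the identical right lamp, 320 mm from lamp_left along -y; same axes. The rail's axis passes midway between the lamps.
- lock_hole (a point): Centre of the upper mouth of the 12 mm hole in the dark steel bracket (12 mm thick, open below) fixed to the left side of the rail, 38 mm above the table, 145 mm along +x from the row of lamps and 80 mm left of the rail's axis. Axes as at the lamps.
- ear_hole (a point): Centre of the upper mouth of the 12 mm hole in the flat aluminium ear (8 mm thick) on the left of the camera's carriage, 48 mm above the table. It moves with the carriage, the ear's underside 2 mm above the bracket. Axes as at the lamps.
- camera_body (a point): Centre of the dark box-shaped camera body (50 mm along the rail, 44 mm wide, 44 mm tall), 76 mm above the table; it can be gripped by its sides from above to slide it. It lies 5 mm along +x and 80 mm along -y from ear_hole. The lens looks along -x at the row of lamps and ends 53 mm from this point. Axes as at the lamps.
- carriage (a joint): Position of the camera's carriage on the rail in m: 0 where the two holes line up, growing as the camera moves away from the lamps (-0.03 to 0.11). It slides against about 2 N of friction and stays where it is left; there is no stop or click at 0.
- pin_knob (a point): Middle of the black knob (24 mm diameter, 26 mm tall) of the locking pin; z up the pin. Below the knob a steel collar (20 mm diameter, 10 mm tall), whose underside is 23 mm below this point; from there the shank, 10 mm in diameter, 36 mm long, the last 10 mm tapering to 5 mm. About 90 g. At first it stands in a 12 mm hole of a fixed grey block (50 x 50 x 40 mm tall), collar on the block's top.
- sample_center (a point): Middle of the touch-screen sample, half-way up its 122 mm: a black panel 72 mm wide (y), 10 mm thick (x), 12 to 122 mm above the underside, upright over the middle of an aluminium foot 64 (x) x 88 (y) x 12 mm; clamp strips reach 24 mm high. The dark glass screen is the +x face; the back is plain metal. About 300 g.
- tile_center (a point): Middle of the reference tile, half-way up its 110 mm: an upright plate 34 mm wide (y), 10 mm thick (x) over the middle of a foot 60 (x) x 36 (y) x 10 mm; the pale tile covers the upper part of its +x face. About 180 g.
- carton: Open cardboard carton 90 x 110 x 50 mm; origin at the centre of its underside. Leave it alone.
- driver: Screwdriver with a black handle, 160 mm long, lying on the table. Leave it alone.
- spare_lens: Spare camera lens, a black cylinder 40 mm in diameter and 46 mm tall, standing; origin at the centre of its underside. Leave it alone.
Not all that is in view belongs to the job. What is shaped like the part that bears sample_center but pink is not meant.

How it is judged:
By the outcome, as a careful person would: the job done as asked, in the order asked, and still so for the second after the job is handed in, with the robot touching nothing.
It also fails if it takes over 72 s, if anything falls off the work surface, if the arm or the gripper's body presses on something with over 40 N, if the wrist force passes 120 N, or if a joint passes its speed limit or range.

## Working session

There is one attempt and no reset: what is moved stays moved. The work goes in short steps, each a Python script; the robot and the scene stay as the last script left them, time stands still between calls to the robot, and variables do not carry over. Pictures are saved under pics/ and viewed, and the job is handed in when it is done.

```bash
mkdir -p pics; ls
python3 - <<'E'
from plant import ctrl, kinematics, optics, current_time_s, current_tcp_pos, current_ee_rot
import cv2, numpy as np
np.set_printoptions(suppress=True,precision=4)
for n in ("scene","side","wrist"):
    m=optics.camera_model(n); im=optics.camera(n)
    cv2.imwrite(f"pics/{n}0.png",im[:,:,::-1])
    print(n,m["K"].tolist(),m["dist"],m["R"].tolist(),m["t"])
print(current_time_s(),current_tcp_pos(),current_ee_rot(),ctrl.tips_ahead)
E
```

```text
pics
scene [[436.0119995196283, 0.0, 281.1055300162986], [0.0, 436.0119995196283, 215.45205075040275], [0.0, 0.0, 1.0]] [-0.017  0.     0.     0.     0.   ] [[0.36623764288176375, 0.9305098349534143, 0.00462990187581665], [0.6531574360231918, -0.25352479270362244, -0.713519826810857], [-0.6627634213684548, 0.2643418743588599, -0.7006197404843979]] [-0.1246 -0.3185  1.4435]
side [[507.1223770563497, 0.0, 278.35247686961833], [0.0, 507.1223770563497, 213.44795743415278], [0.0, 0.0, 1.0]] [-0.1877  0.      0.      0.      0.    ] [[-0.9980288907105148, -0.06273917153604194, 0.0014593361883561157], [-0.04059708617014538, 0.6277195699947288, -0.7773802274563759], [0.04785613755448021, -0.7759071708655643, -0.6290292936722127]] [0.5534 0.1264 1.2313]
wrist [[377.18789326232167, 0.0, 288.12119807793397], [0.0, 377.18789326232167, 208.7352719653513], [0.0, 0.0, 1.0]] [-0.0685  0.      0.      0.      0.    ] [[0.9999983187050356, 0.0009599402834193309, -0.0015624025587279208], [0.0013545903734833613, -0.9609975860527246, 0.2765534391139584], [-0.0012359903006564654, -0.27655509056151917, -0.9609972706581887]] [-0.6239 -0.037   0.3788]
0.15 [0.6247 0.0001 0.2495] [ -89.9922   89.9137 -179.986 ] 0.019
```

View pics/scene0.png

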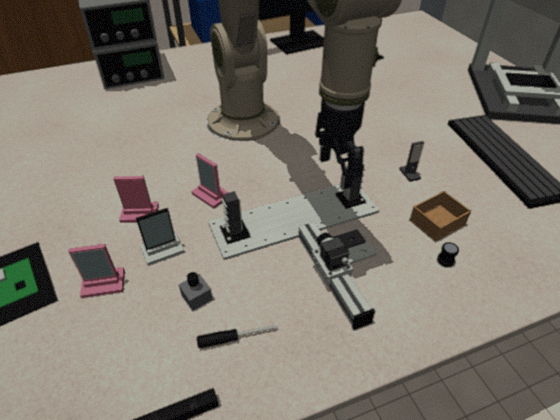

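View pics/side0.png

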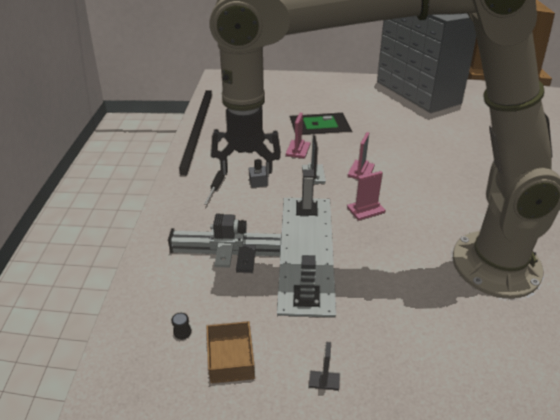

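View pics/wrist0.png

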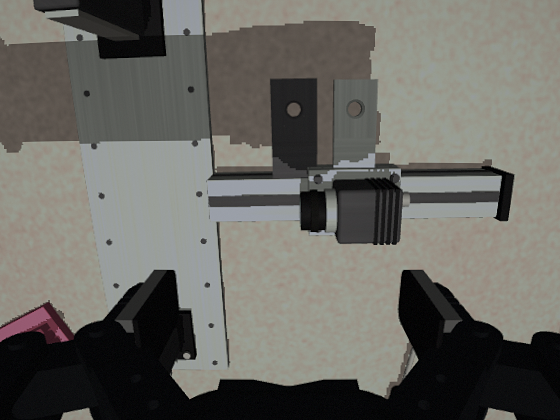

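The three images show the layout.

**Scene camera**
- Sample lookalikes: grey-footed sample (158,235), and pink ones at (133,200), (208,180) and (97,270). I choose the grey-footed one.
- Tile: dark-footed upright at (414,162). No other narrow tile is visible.
- Pin: knob in the grey block at (195,285). Similar black objects are the spare lens (448,255) and the driver handle (217,338).

**Wrist camera**
- Lock hole at about (294,109), ear hole at about (354,109).

Next I'll check the sample in a close crop and take rough positions.

```bash
cat > h.py <<'E'
import cv2, numpy as np, time
from plant import ctrl, kinematics, optics, current_time_s, current_q, current_tcp_pos, current_ee_rot, current_wrist_force, current_finger_gap
np.set_printoptions(suppress=True,precision=4)
def und(m,uv):
    p=cv2.undistortPoints(np.array(uv,float).reshape(-1,1,2),np.array(m["K"]),np.array(m["dist"],float)).reshape(-1,2)
    return p
def ray(m,uv):
    p=und(m,uv); R=np.array(m["R"]);t=np.array(m["t"])
    d=np.c_[p,np.ones(len(p))]@R
    return -R.T@t,d
def plane(m,uv,z):
    c,d=ray(m,uv); return c+d*((z-c[2])/d[:,2])[:,None]
def proj(m,X):
    r=cv2.Rodrigues(np.array(m["R"]))[0]
    return cv2.projectPoints(np.array(X,float).reshape(-1,3),r,np.array(m["t"],float),np.array(m["K"]),np.array(m["dist"],float))[0].reshape(-1,2)
def snap(n,f):
    m=optics.camera_model(n); im=optics.camera(n)[:,:,::-1].copy()
    cv2.imwrite(f"pics/{f}.png",im)
    np.savez(f"pics/{f}.npz",im=im,**{k:np.array(m[k]) for k in("K","dist","R","t")})
    return m,im
def down(yaw):  # tool pointing down; yaw = direction angle of jaw axis (tool y) in world
    # tool x = -z ; tool y = (c,s,0); z = x cross y
    from scipy.spatial.transform import Rotation as Ro
    a=np.deg2rad(yaw); x=np.array([0,0,-1.]);y=np.array([np.cos(a),np.sin(a),0]);z=np.cross(x,y)
    return Ro.from_matrix(np.c_[x,y,z]).as_euler("xyz",degrees=True)
E
python3 - <<'E'
from h import *
s=optics.camera_model("scene")
print("sample foot",plane(s,[(163,252)],0.0),"pin",plane(s,[(194,278)],0.063),"tile",plane(s,[(411,174)],0.01),"carton",plane(s,[(440,225)],0),"lens",plane(s,[(448,258)],0.02),"driver",plane(s,[(203,340),(276,328)],0.0))
w=optics.camera_model("wrist"); print("wcam",-w["R"].T@w["t"])
print("lock",plane(w,[(294,109)],.038),"ear",plane(w,[(354,109)],.048))
print(down(0),down(180),down(90),current_ee_rot(),current_q())
im=cv2.imread("pics/scene0.png"); c=cv2.resize(im[180:310,60:240],None,fx=4,fy=4,interpolation=cv2.INTER_CUBIC); cv2.imwrite("pics/c1.png",c)
c=cv2.resize(im[130:280,390:490],None,fx=4,fy=4,interpolation=cv2.INTER_CUBIC); cv2.imwrite("pics/c2.png",c)
E
```

```text
sample foot [[ 0.4818 -0.356   0.    ]] pin [[ 0.6339 -0.3088  0.063 ]] tile [[0.4549 0.3484 0.01  ]] carton [[0.6453 0.311  0.    ]] lens [[0.7545 0.2472 0.02  ]] driver [[ 0.7412 -0.3249  0.    ]
 [ 0.7686 -0.1798  0.    ]]
wcam [0.6245 0.0698 0.3734]
lock [[0.6291 0.063  0.038 ]] ear [[0.6794 0.0634 0.048 ]]
[90. 90.  0.] [-90.  90.   0.] [ 0. 90.  0.] [ -89.9922   89.9137 -179.986 ] [-3.6062 22.0059  0.9391 78.546  -0.362  79.5371 -2.6631]<sys>:0: UserWarning: Gimbal lock detected. Setting third angle to zero since it is not possible to uniquely determine all angles.
```

View pics/c1.png

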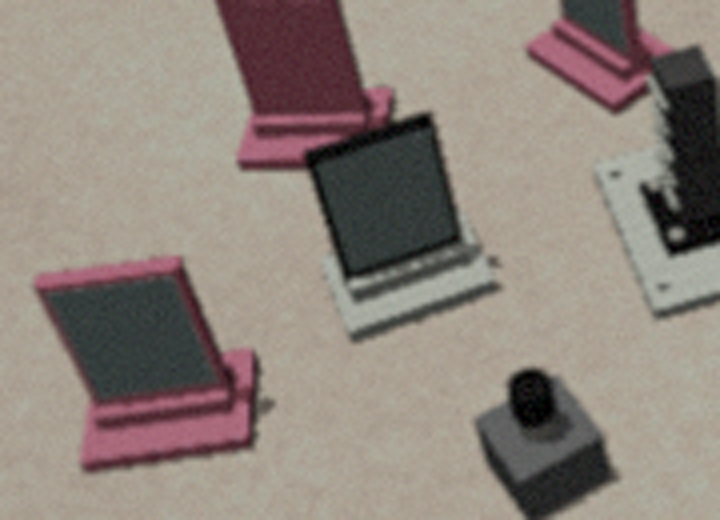

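View pics/c2.png

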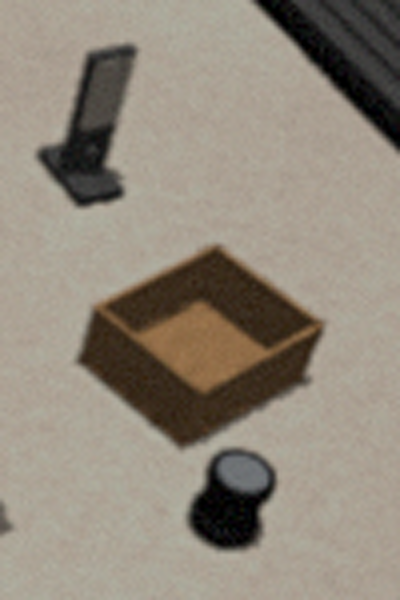

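The close crop confirms the grey-footed sample with the dark screen. The others have pink feet and pink backs. Next is a bench overview with the jaws across the rail.

```bash
python3 - 2>/dev/null <<'E'
from h import *
from scipy.spatial.transform import Rotation as Ro
R=Ro.from_euler("xyz",current_ee_rot(),degrees=True).as_matrix(); print("R",R)
w=optics.camera_model("wrist"); off=R.T@(-w["R"].T@w["t"]-current_tcp_pos()); print("cam off tool",off)
for yw in (90,-90):
    R2=Ro.from_euler("xyz",down(yw),degrees=True).as_matrix(); print(yw,R2@off, kinematics.solve_ik([.53,-.017,.34],down(yw)))
    if (R2@off)[0]>0: best=yw
t=current_time_s()
ctrl.move_ptp([.53,-.017,.34],down(best)); print(best,current_time_s()-t,current_tcp_pos())
snap("wrist","w1"); 
E
```

```text
R [[-0.0015  1.      0.0001]
 [-0.      0.0001 -1.    ]
 [-1.     -0.0015  0.    ]]
cam off tool [-0.1239 -0.0003 -0.0698]
90 [-0.0698 -0.0003  0.1239] [  7.9082   9.1309 -11.0263  83.6304   1.741   87.4057  86.9394]
-90 [0.0698 0.0003 0.1239] [-13.1596   8.4494  13.3125  84.5811  -1.9412  87.195  -89.8915]
-90 1.3583 [ 0.53   -0.0169  0.3397]
```

View pics/w1.png

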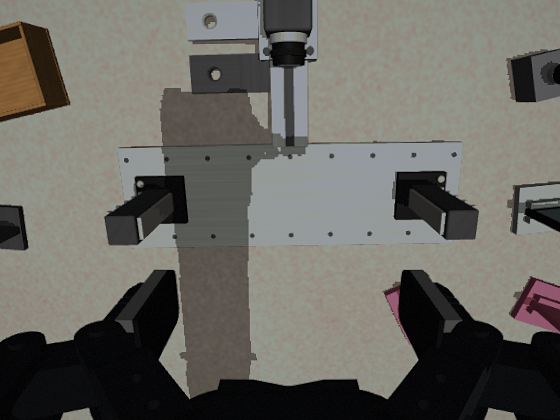

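Run:
```python
from h import *
d=np.load("pics/w1.npz"); m=d; im=d["im"]; g=cv2.cvtColor(im,cv2.COLOR_BGR2GRAY).astype(float)
roi=np.zeros(g.shape,bool); roi[148:243,120:462]=1
bh=cv2.morphologyEx(g.astype(np.uint8),cv2.MORPH_BLACKHAT,cv2.getStructuringElement(cv2.MORPH_ELLIPSE,(11,11))).astype(float)
mk=((bh>35)&roi).astype(np.uint8)
n,l,st,c=cv2.connectedComponentsWithStats(mk)
pts=[]
for i in range(1,n):
    if 5<=st[i,4]<=60 and st[i,2]<10 and st[i,3]<10:
        ys,xs=np.where(l==i); wt=bh[ys,xs]; p=(xs@wt/wt.sum(),ys@wt/wt.sum()); pts.append(p)
P=plane(m,pts,.010)
for p,X in zip(pts,P): print(np.round(p,1),X)
# edges top/bottom
def edge(cols,r0,r1,sgn):
    out=[]
    for cc in cols:
        col=cv2.GaussianBlur(g,(3,3),0)[r0:r1,cc]; gr=np.diff(col)*sgn
        k=int(np.argmax(gr)); 
        if gr[k]>8:
            s=slice(max(0,k-2),k+3); wts=np.clip(gr[s],0,None); out.append((cc,r0+.5+(np.arange(len(gr))[s]@wts)/wts.sum()))
    return out
for nm,cols,r0,r1,s in(("top",[*range(312,455,3)],135,152,1),("bot",[*range(262,400,3)],236,255,-1)):
    e=np.array(edge(cols,r0,r1,s)); X=plane(m,e,.010)
    f=np.polyfit(X[:,1],X[:,0],1); r=X[:,0]-np.polyval(f,X[:,1]); k=abs(r)<.0015; f=np.polyfit(X[k,1],X[k,0],1); print(nm,len(e),k.sum(),f,"yaw",np.degrees(np.arctan(-f[0])))
# holes
big=cv2.resize(im[0:100,170:330],None,fx=5,fy=5,interpolation=cv2.INTER_CUBIC); cv2.imwrite("pics/c3.png",big)
big=cv2.resize(im[140:255,100:480],None,fx=2.1,fy=2.1,interpolation=cv2.INTER_CUBIC); cv2.imwrite("pics/c4.png",big)
```

```text
[279.6 152.4] [ 0.5398 -0.0071  0.01  ]
[331.1 155.6] [ 0.5362 -0.0692  0.01  ]
[372.2 155.1] [ 0.537  -0.1189  0.01  ]
[413.4 154.7] [ 0.538  -0.1692  0.01  ]
[453.7 154.1] [ 0.5391 -0.2192  0.01  ]
[248.3 157.2] [0.5339 0.0307 0.01  ]
[266.  157.2] [0.534  0.0094 0.01  ]
[289.7 156.6] [ 0.5348 -0.0193  0.01  ]
[299.4 154.9] [ 0.5369 -0.031   0.01  ]
[166.  158.7] [0.5323 0.131  0.01  ]
[207. 158.] [0.533  0.0808 0.01  ]
[125.8 159.9] [0.5311 0.1811 0.01  ]
[397.6 172.3] [ 0.5162 -0.1515  0.01  ]
[181.8 176.4] [0.5104 0.1133 0.01  ]
[395.2 217.9] [ 0.4576 -0.1533  0.01  ]
[185.5 222. ] [0.4516 0.1128 0.01  ]
[437.4 229.7] [ 0.4417 -0.2097  0.01  ]
[369.  233.3] [ 0.4369 -0.1211  0.01  ]
[407.7 232.5] [ 0.438  -0.1711  0.01  ]
[251.8 235.2] [0.4341 0.0289 0.01  ]
[290.7 234.6] [ 0.435  -0.0209  0.01  ]
[330.  233.7] [ 0.4363 -0.0711  0.01  ]
[173.9 236.4] [0.432  0.1295 0.01  ]
[212.7 235.8] [0.4331 0.0791 0.01  ]
top 48 48 [-0.021   0.5487] yaw 1.2039516126948826
bot 9 9 [-0.0186  0.4213] yaw 1.06745704277786
```

View pics/c3.png

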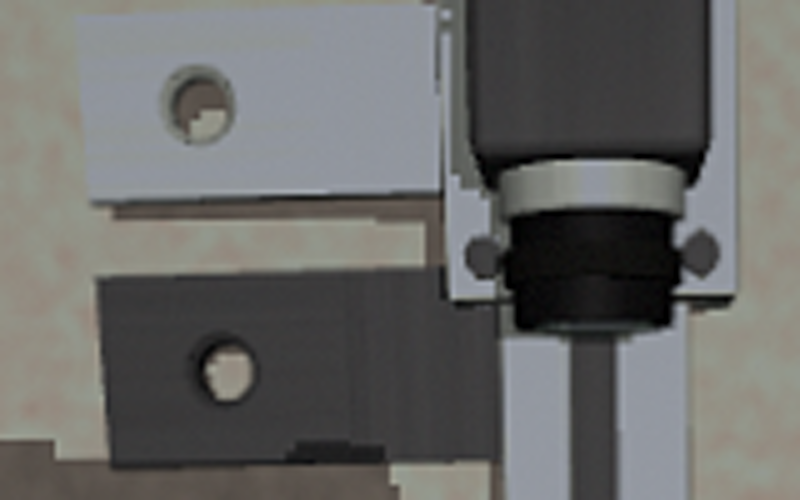

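View pics/c4.png

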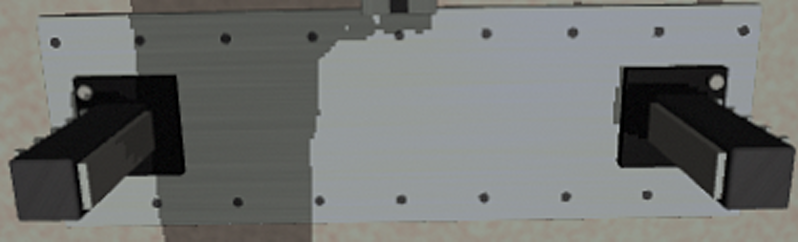

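The screws form a symmetric 50 mm grid. They give the bench centre at about (0.485, -0.020) with yaw of about 1.15°, and this agrees with the lock hole from the first view. Now I'll compute the holes and slide the camera.

```bash
cat >> h.py <<'E'
O=np.array([.4850,-.0200]); YAW=1.15
ex=np.array([np.cos(np.deg2rad(YAW)),np.sin(np.deg2rad(YAW))]); ey=np.array([-ex[1],ex[0]])
B=lambda a,b: O+a*ex+b*ey
def inb(p): p=np.array(p)[:2]-O; return np.array([p@ex,p@ey])
E
python3 - 2>/dev/null <<'E'
from h import *
d=np.load("pics/w1.npz")
lock=plane(d,[(170+223/5-.4,368/5-.4)],.038)[0]; ear=plane(d,[(170+198/5-.4,104/5-.4)],.048)[0]
print("lock",lock,inb(lock),"ear",ear,inb(ear), "nominal lock",B(.145,.08))
q=inb(ear)[0]-inb(lock)[0]; print("q",q)
cam=np.r_[inb(ear)[0]+.005,0]
a=B(*cam); rot=down(-90+YAW); t=current_time_s()
ctrl.move_ptp([*a,.17],rot); print(current_time_s()-t)
snap("wrist","w2")
ctrl.move_straight([*a,.083],rot,velocity=.12)
ctrl.set_gripper(0.0); print("gap",current_finger_gap(),current_wrist_force(),current_tcp_pos(),current_time_s()-t)
b=B(.150,0.)
ctrl.move_straight([*b,.083],rot,velocity=.05)
print(current_tcp_pos(),inb(current_tcp_pos()),current_wrist_force(),current_time_s()-t)
snap("side","s2")
E
```

```text
lock [0.6289 0.0624 0.038 ] [0.1456 0.0795] ear [0.6803 0.0636 0.048 ] [0.1969 0.0797] nominal lock [0.6284 0.0629]
q 0.05133180962421727
0.9249999999999998
gap 0.5073205167130802 [-0.003  -0.3255  4.8767] [ 0.6873 -0.0159  0.0838] 2.3167
[ 0.6353 -0.0168  0.0838] [0.1503 0.0002] [-0.6993  0.7792  7.6652] 3.5084
```

View pics/s2.png

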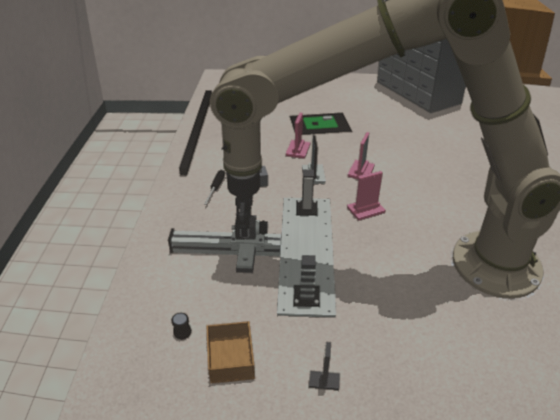

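View pics/w2.png

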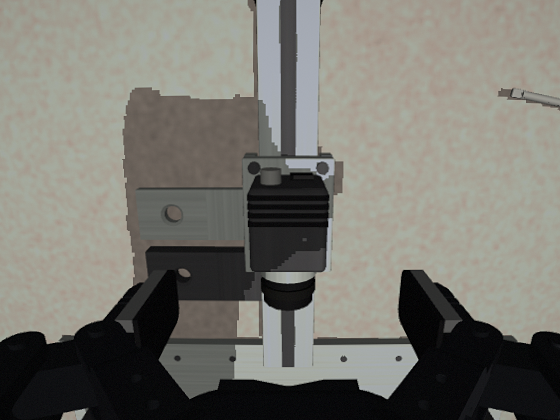

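The side view shows the ear, around (245,257), now covering the bracket. I'll check the hole alignment from the wrist camera while still gripping.

```bash
python3 - 2>/dev/null <<'E'
from h import *
m,im=snap("wrist","w3")
print(proj(m,[[*B(.145,.08),.048],[*B(.145,.08),.038]]))
u,v=proj(m,[[*B(.145,.08),.048]])[0]; u,v=int(u),int(v)
c=im[max(0,v-40):v+40,max(0,u-50):u+50]; print(u,v); cv2.imwrite("pics/c5.png",cv2.resize(c,None,fx=7,fy=7,interpolation=cv2.INTER_CUBIC))
E
```

```text
[[117.2072 268.4738]
 [125.8212 259.9052]]
117 268
```

View pics/c5.png

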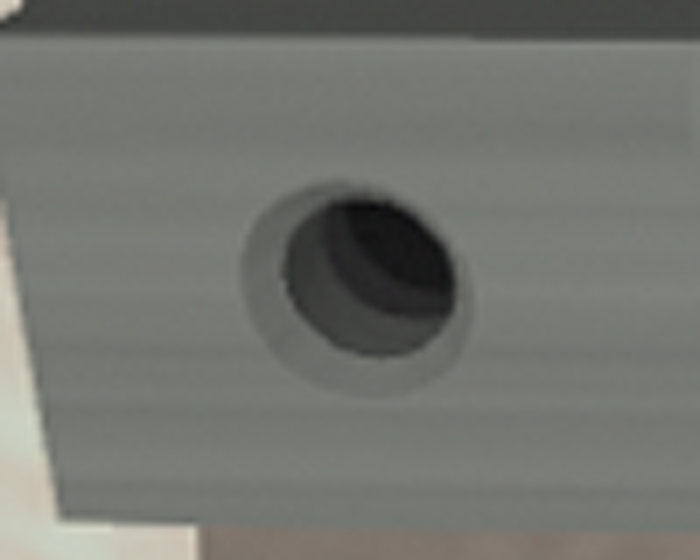

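The hole pattern looks close to aligned, but the view is oblique. I'll release and view from straight above.

```bash
python3 - 2>/dev/null <<'E'
from h import *
t=current_time_s()
rot=down(-90+YAW)
ctrl.set_gripper(0.85); ctrl.move_straight([*B(.15,0),.16],rot,velocity=.15)
ctrl.move_ptp([*B(.145-.070,.08),.17],rot)
m,im=snap("wrist","w4"); print(current_time_s()-t, -m["R"].T@m["t"])
u,v=proj(m,[[*B(.145,.08),.048]])[0]; print(u,v); u,v=int(u),int(v)
c=im[max(0,v-35):v+35,max(0,u-45):u+45];cv2.imwrite("pics/c6.png",cv2.resize(c,None,fx=8,fy=8,interpolation=cv2.INTER_CUBIC))
E
```

```text
1.6333000000000002 [0.6273 0.0636 0.2929]
289.0268136250669 98.67480508730809
```

View pics/c6.png

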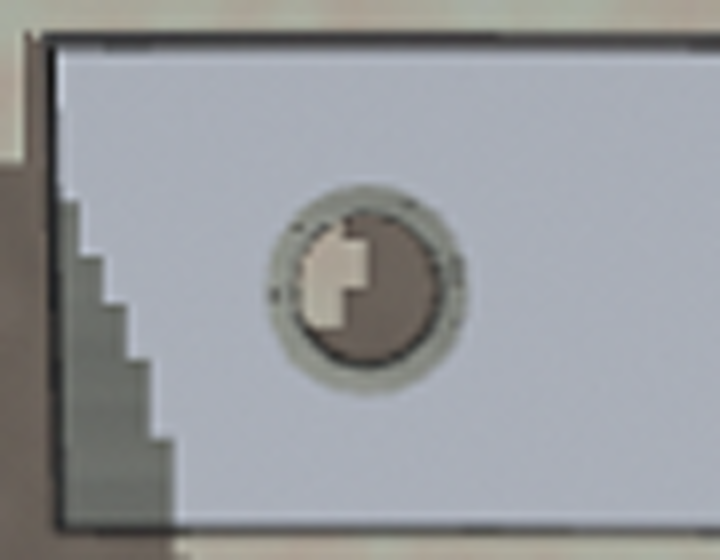

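View pics/w4.png

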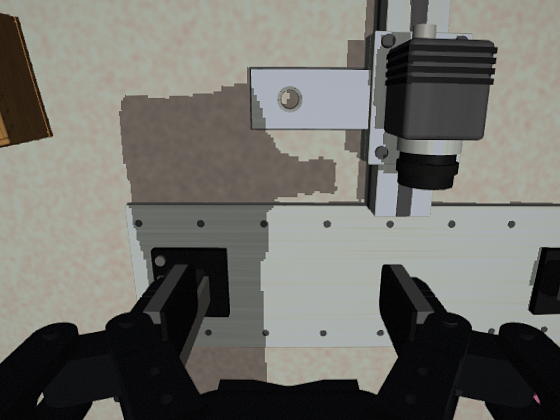

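Viewed from above, the ear mouth and the bracket hole are concentric at pixel (289.5,98.8), within about 0.3 mm. Now the pin.

```bash
python3 - 2>/dev/null <<'E'
from h import *
t=current_time_s()
d=np.load("pics/w4.npz"); H=plane(d,[(289.56,98.8)],.048); print("hole",H,inb(H[0]))
rot=down(YAW)
ctrl.set_gripper(1.0)
ctrl.move_ptp([.634,-.309,.20],rot)
m,im=snap("wrist","w5"); print(current_time_s()-t,proj(m,[[.634,-.309,.076]]))
E
```

```text
hole [[0.6283 0.0626 0.048 ]] [0.1449 0.0797]
2.1917 [[287.8033 208.1886]]
```

View pics/w5.png

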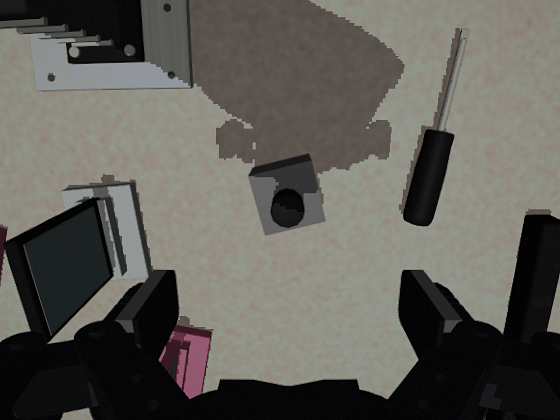

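```bash
python3 - 2>/dev/null <<'E'
from h import *
d=np.load("pics/w5.npz"); im=d["im"]
c=im[150:240,240:335]; cv2.imwrite("pics/c7.png",cv2.resize(c,None,fx=6,fy=6,interpolation=cv2.INTER_CUBIC))
g=cv2.cvtColor(im,cv2.COLOR_BGR2GRAY)[180:235,260:320]; mk=(g<45).astype(np.uint8)
n,l,st,ce=cv2.connectedComponentsWithStats(mk)
for i in range(1,n):
    if st[i,4]>100: print(st[i]+[260,180,0,0,0],ce[i]+[260,180]); cn=cv2.findContours((l==i).astype(np.uint8),0,1)[0][0]; (x,y),r=cv2.minEnclosingCircle(cn); print(x+260,y+180,r, plane(d,[(x+260,y+180)],.072))
E
```

```text
[ 271  187   33   41 1059] [287.1331 207.3352]
287.0 207.0 20.025083541870117 [[ 0.6334 -0.3093  0.072 ]]
```

View pics/c7.png

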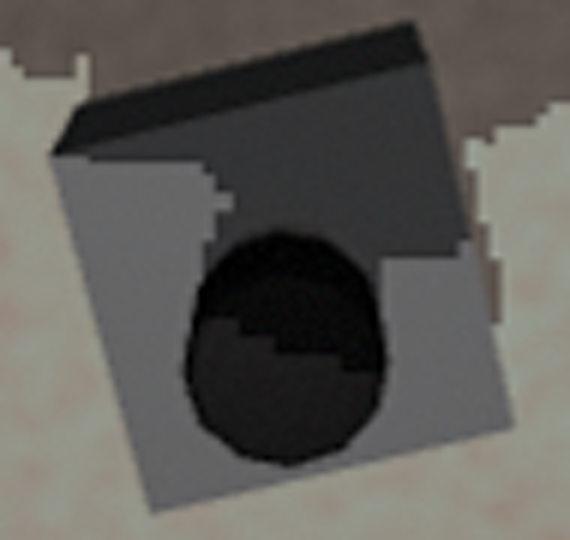

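```bash
python3 - 2>/dev/null <<'E'
from h import *
t=current_time_s()
d=np.load("pics/w5.npz"); K=plane(d,[(287.1,210.3)],.076)[0]; print(K)
rot=down(YAW)
ctrl.move_straight([K[0],K[1],.068],rot,velocity=.15)
ctrl.set_gripper(0.0); print(current_tcp_pos(),current_finger_gap(),current_wrist_force())
ctrl.move_straight([K[0],K[1],.17],rot,velocity=.15)
print(current_time_s()-t,current_wrist_force(),current_finger_gap(),current_tcp_pos())
snap("wrist","w6"); snap("scene","sc6")
im=cv2.imread("pics/sc6.png"); cv2.imwrite("pics/c8.png",cv2.resize(im[180:330,120:300],None,fx=4,fy=4,interpolation=cv2.INTER_CUBIC))
E
```

```text
[ 0.6336 -0.3105  0.076 ]
[ 0.6338 -0.3107  0.0685] 0.26036873095769114 [ 0.934  -0.4251  3.2683]
2.4665999999999997 [ 0.0449  0.0126 -0.9306] 0.2612244915914474 [ 0.6329 -0.3101  0.1685]
```

View pics/w6.png

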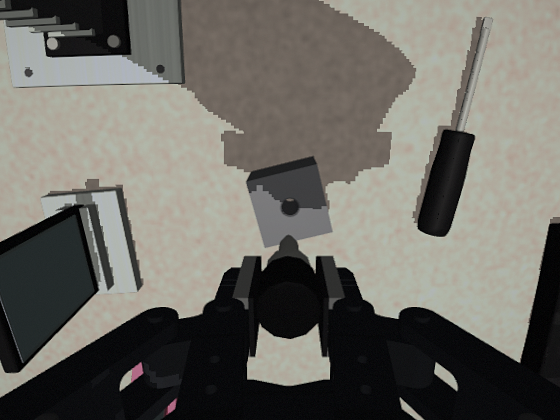

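View pics/c8.png

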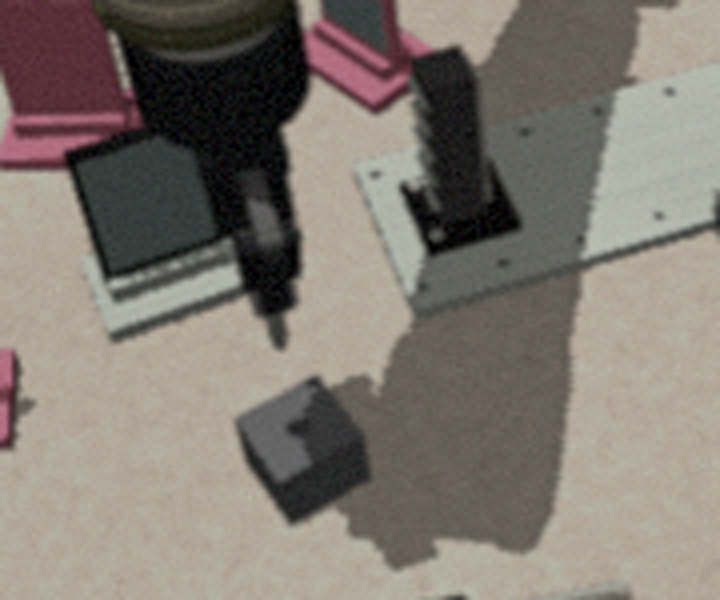

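The pin is held upright, and the block's hole at (289,207) is empty. Next I'll find the pin's offset in the grip, then insert.

```bash
python3 - 2>/dev/null <<'E'
from h import *
d=np.load("pics/w6.npz"); tcp=np.array([.6329,-.3101,.1685])
print("blockhole",plane(d,[(289,207)],.040), "tip plane",plane(d,[(289,238),(289,236)],.104)-tcp)
print(proj(d,[[*tcp[:2],.104]]))
c=d["im"][190:270,250:330]; cv2.imwrite("pics/c9.png",cv2.resize(c,None,fx=7,fy=7,interpolation=cv2.INTER_CUBIC))
E
```

```text
blockhole [[ 0.6331 -0.3116  0.04  ]] tip plane [[ 0.0002 -0.0007 -0.0645]
 [ 0.0001  0.0005 -0.0645]]
[[288.734  236.8405]]
```

View pics/c9.png

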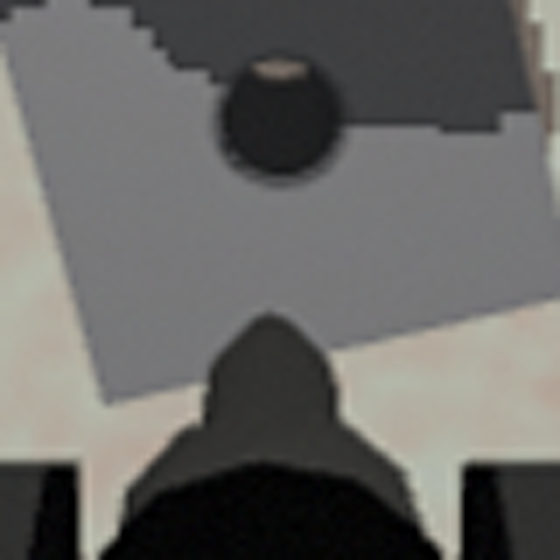

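```bash
python3 - 2>/dev/null <<'E'
from h import *
t=current_time_s(); rot=down(YAW); T=np.array([.6285,.0637])
ctrl.move_straight([*T,.17],rot,velocity=.25)
ctrl.move_straight([*T,.122],rot,velocity=.1)
p=current_tcp_pos(); m,im=snap("wrist","w7"); print(current_time_s()-t,p)
print(proj(m,[[.6284,.0627,.048],[p[0]-.0002,p[1]-.001,p[2]-.0645]]))
c=im[150:290,200:380]; cv2.imwrite("pics/c10.png",cv2.resize(c,None,fx=4,fy=4,interpolation=cv2.INTER_CUBIC))
E
```

```text
2.333400000000001 [0.6287 0.0635 0.1223]
[[287.8706 232.1174]
 [288.1258 238.6607]]
```

View pics/c10.png

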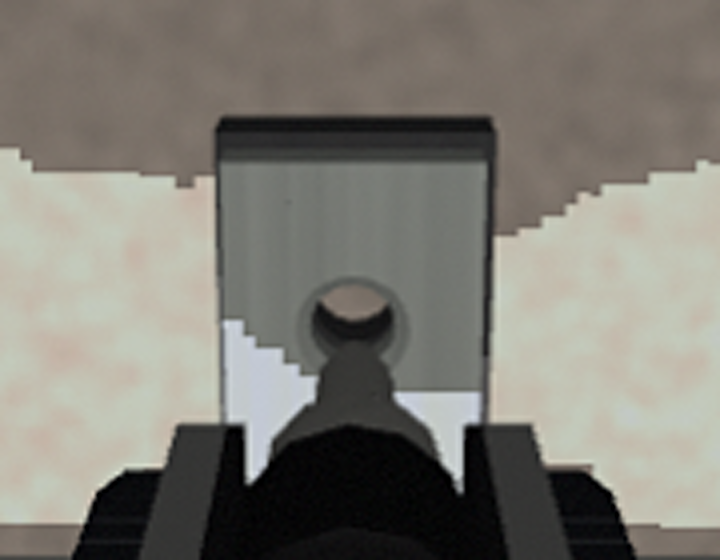

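The tip is in line with the hole at (288,231). I'll insert in small steps with a force check.

```bash
python3 - 2>/dev/null <<'E'
from h import *
t=current_time_s(); rot=down(YAW); T=np.array([.6284,.0639])
f0=current_wrist_force(); print(f0)
for z in (.105,.097,.090,.084,.080,.078,.077,.0763):
    ctrl.move_straight([*T,z],rot,velocity=.06)
    f=current_wrist_force()-f0; print(z,current_tcp_pos(),f)
    if f[2]>12 or np.linalg.norm(f[:2])>15: break
snap("wrist","w8"); snap("side","s8"); print(current_time_s()-t)
im=cv2.imread("pics/s8.png"); cv2.imwrite("pics/c11.png",cv2.resize(im[190:300,170:330],None,fx=5,fy=5,interpolation=cv2.INTER_CUBIC))
E
```

```text
[-1.3209 -0.5241 -1.7573]
0.105 [0.628  0.0639 0.1044] [1.5443 1.0543 0.8339]
0.097 [0.6281 0.0639 0.0964] [0.9163 0.8613 0.8337]
0.09 [0.6281 0.0638 0.0894] [1.2644 0.245  0.5894]
0.084 [0.628  0.0639 0.0834] [1.3566 0.7615 0.6332]
0.08 [0.6282 0.0639 0.0797] [ 2.1651 -0.4766  0.8765]
0.078 [0.6283 0.0639 0.0779] [0.7445 1.0951 0.0342]
0.077 [0.6283 0.0639 0.0769] [1.1103 0.8629 0.9323]
0.0763 [0.6285 0.0639 0.0764] [1.5544 1.3917 1.1513]
2.3333000000000013
```

View pics/c11.png

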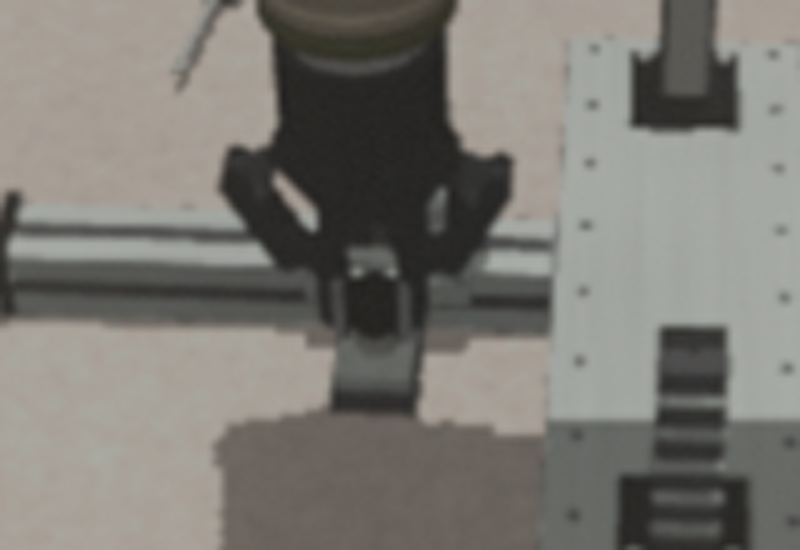

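View pics/w8.png

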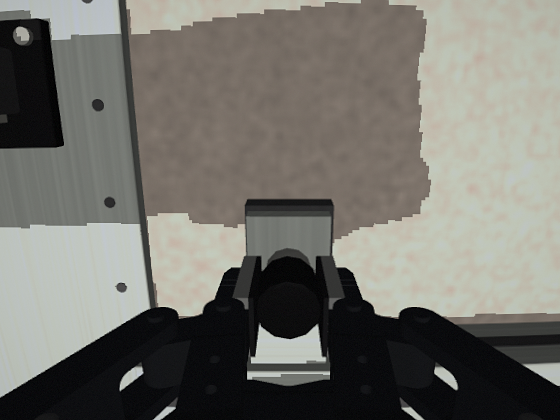

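The pin went in with almost no force, and the collar is next to the ear. I'll seat it until contact, release, and check from above.

```bash
python3 - 2>/dev/null <<'E'
from h import *
t=current_time_s(); rot=down(YAW); T=np.array([.6284,.0639])
f0=current_wrist_force()
for z in (.0757,.0750,.0743,.0736,.073):
    ctrl.move_straight([*T,z],rot,velocity=.05)
    f=current_wrist_force()-f0; print(z,current_tcp_pos(),f)
    if f[2]>4: break
ctrl.set_gripper(0.6)
ctrl.move_straight([*T,.18],rot,velocity=.2)
m,im=snap("wrist","w9"); snap("side","s9"); print(current_time_s()-t,current_time_s())
u,v=proj(m,[[.6284,.0627,.071]])[0].astype(int); print(u,v)
a=cv2.resize(im[v-50:v+50,u-50:u+50],(500,500),interpolation=cv2.INTER_CUBIC)
s=cv2.imread("pics/s9.png")[215:275,215:275]; cv2.imwrite("pics/c12.png",np.hstack([a,cv2.resize(s,(300,300),interpolation=cv2.INTER_CUBIC).copy() if 0 else cv2.copyMakeBorder(cv2.resize(s,(300,300),interpolation=cv2.INTER_CUBIC),0,200,0,0,0)]))
E
```

```text
0.0757 [0.6287 0.0639 0.0763] [-2.0917 -0.8436  3.9963]
0.075 [0.6293 0.0639 0.0763] [-2.7359 -0.5497  7.2231]
1.6666999999999987 17.8917
289 215
```

View pics/c12.png

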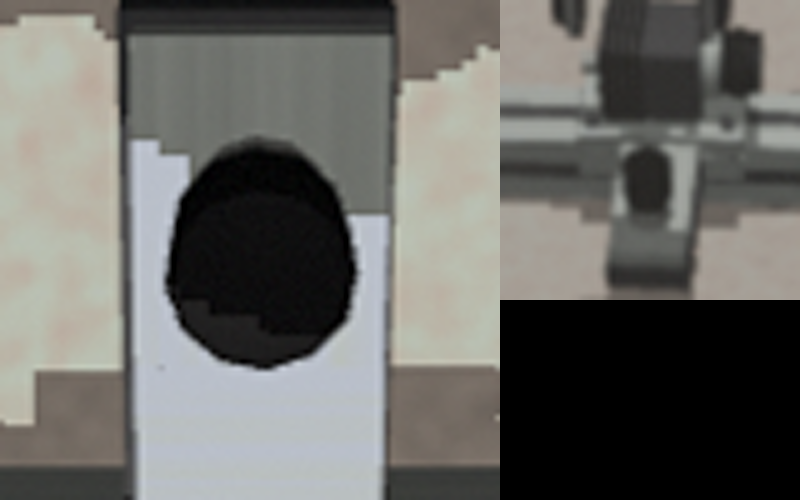

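The pin is seated: contact came at TCP z = 0.0763 against 0.0765 expected, and the collar is on the ear. Now I'll get the sample's pose from above.

```bash
python3 - 2>/dev/null <<'E'
from h import *
d=np.load("pics/w5.npz"); c=plane(d,[(131,181),(150,280),(62,190)],.012); print(c)
e=c[0]-c[1]; yaw=np.degrees(np.arctan2(-e[0],e[1])); print("yaw",yaw,np.linalg.norm(e))
n=np.array([np.cos(np.radians(yaw)),np.sin(np.radians(yaw))]); ctr=c[0][:2]-.032*n-.044*np.array([-n[1],n[0]]); print(ctr)
t=current_time_s(); ctrl.set_gripper(1.0)
ctrl.move_ptp([ctr[0],ctr[1]-.06,.27],down(YAW)); print(current_time_s()-t,current_tcp_pos())
m,im=snap("wrist","w10")
E
```

```text
[[ 0.5001 -0.306   0.012 ]
 [ 0.5089 -0.3988  0.012 ]
 [ 0.4375 -0.315   0.012 ]]
yaw 5.412598327247582 0.09315680980486027
[ 0.4724 -0.3528]
2.291599999999999 [ 0.4737 -0.4113  0.2696]
```

View pics/w10.png

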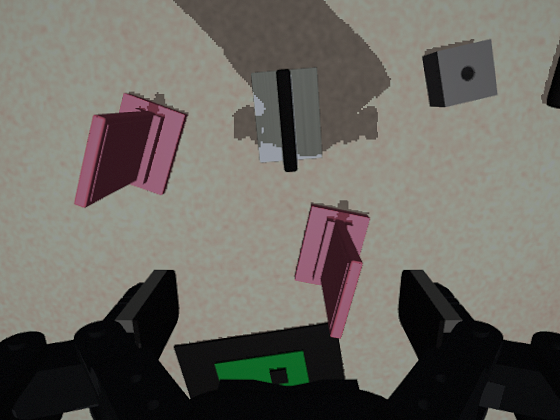

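```bash
python3 - 2>/dev/null <<'E'
from h import *
d=np.load("pics/w10.npz"); im=d["im"]; g=cv2.cvtColor(im,cv2.COLOR_BGR2GRAY)
s=(slice(55,185),slice(240,335))
n,l,st,c=cv2.connectedComponentsWithStats((g[s]<45).astype(np.uint8))
i=1+np.argmax(st[1:,4]); ys,xs=np.where(l==i); X=plane(d,np.c_[xs+240,ys+55],.122)[:,:2]
r=cv2.minAreaRect((X*1000).astype(np.float32)); print(st[i],"rect",r, cv2.boxPoints(r))
mu=X.mean(0); w,v=np.linalg.eigh(np.cov((X-mu).T)); a=v[:,1]*np.sign(v[1,1]); print("mean",mu,"yaw",np.degrees(np.arctan2(-a[0],a[1])))
cv2.imwrite("pics/c13.png",cv2.resize(im[s],None,fx=4.5,fy=4.5,interpolation=cv2.INTER_CUBIC))
E
```

```text
[  36   14   21  103 1372] rect ((471.0008850097656, -355.6128845214844), (9.503437042236328, 71.08961486816406), 6.006939888000488) [[ 462.5555 -320.7605]
 [ 469.995  -391.4598]
 [ 479.4462 -390.4653]
 [ 472.0068 -319.766 ]]
mean [ 0.4709 -0.3544] yaw 6.0247295470825755
```

View pics/c13.png

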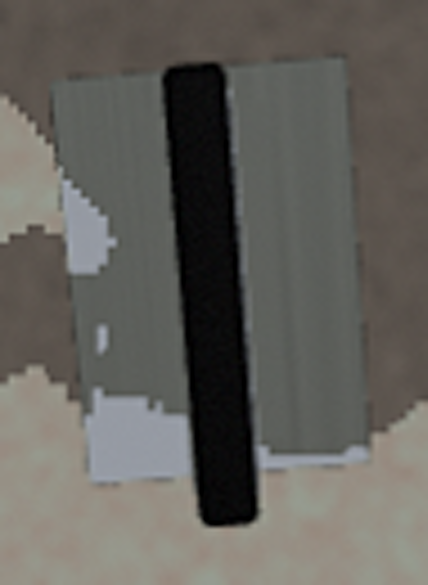

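```bash
python3 - 2>/dev/null <<'E'
from h import *
d=np.load("pics/w10.npz")
F=np.array([(52,82),(345,58),(370,458),(92,482)])/4.5+[239.6,54.6]; P=plane(d,F,.012)[:,:2]; print("foot ctr",P.mean(0),P)
C=np.array([.4710,(-.3556+P.mean(0)[1])/2]); print(C)
t=current_time_s(); rot=down(6.0)
ctrl.move_ptp([*C,.19],rot); ctrl.move_straight([*C,.095],rot,velocity=.12)
ctrl.set_gripper(0.0); f0=current_wrist_force(); print(current_tcp_pos(),current_finger_gap(),f0)
ctrl.move_straight([*C,.13],rot,velocity=.08); print(current_wrist_force(),current_tcp_pos(),current_time_s()-t)
snap("scene","sc11"); snap("wrist","w11")
E
```

```text
foot ctr [ 0.4714 -0.3556] [[ 0.4356 -0.3158]
 [ 0.4981 -0.3095]
 [ 0.5073 -0.395 ]
 [ 0.4447 -0.4019]]
[ 0.471  -0.3556]
[ 0.4713 -0.3556  0.0951] 0.10226411858282944 [ 1.559  -0.0818  0.7841]
[-0.0341  0.1656 -3.7166] [ 0.4711 -0.3556  0.1303] 2.683399999999999
```

View pics/sc11.png

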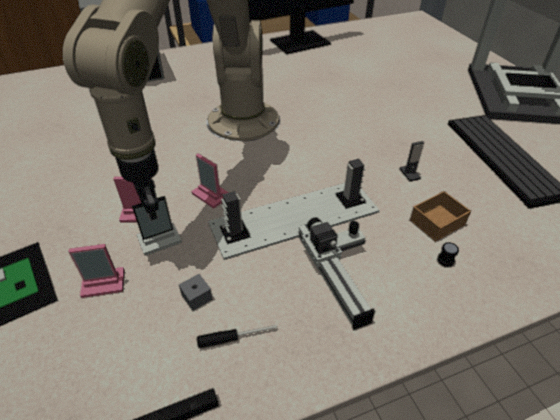

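View pics/w11.png

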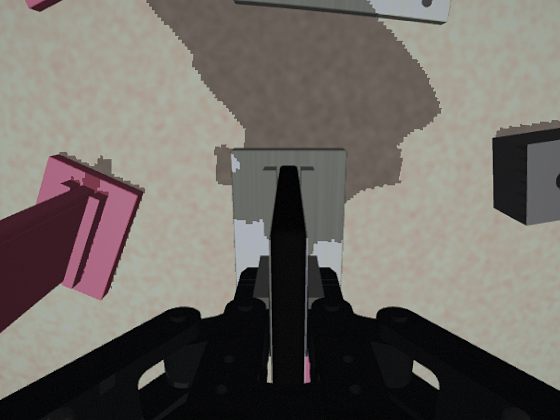

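The sample is held square and upright (scene (155,225)), and the pin stands in the ear (scene (353,228)). Carrying it over to the bench centre.

```bash
python3 - 2>/dev/null <<'E'
from h import *
t=current_time_s(); rot0=down(6.0); rot=down(YAW); C=[.4710,-.3556]; T=B(0,0)
ctrl.move_straight([*C,.27],rot0,velocity=.2)
ctrl.move_straight([*T,.27],rot,velocity=.2)
ctrl.move_straight([*T,.125],rot,velocity=.12)
ctrl.sleep(.2); p=current_tcp_pos(); print(p,inb(p),current_wrist_force(),current_ee_rot(),current_time_s()-t)
m,im=snap("wrist","w12")
E
```

```text
[ 0.4854 -0.02    0.1255] [0.0004 0.    ] [-0.4154  0.2903 -3.5812] [91.9507 89.9388  3.1028] 4.241599999999998
```

View pics/w12.png

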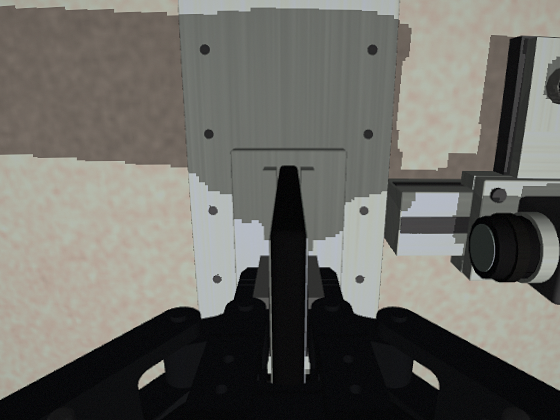

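```bash
python3 - 2>/dev/null <<'E'
from h import *
t=current_time_s(); rot=down(YAW); T=B(-.0003,0); f0=current_wrist_force()[2]
ctrl.move_straight([*T,.1085],rot,velocity=.05)
for z in np.arange(.107,.1025,-.0006):
    ctrl.move_straight([*T,z],rot,velocity=.03); f=current_wrist_force()[2]
    if f-f0>1.8: break
print(z,f-f0,current_tcp_pos(),inb(current_tcp_pos()))
ctrl.set_gripper(0.5); print(current_wrist_force())
ctrl.set_gripper(0.9)
ctrl.move_straight([*T,.20],rot,velocity=.15)
# view from above: camera over sample with jaws along rail axis
ctrl.move_ptp([*B(0,-.05),.30],rot)
m,im=snap("wrist","w13"); print(current_time_s()-t,current_time_s())
E
```

```text
0.10459999999999998 7.496142144364988 [ 0.4848 -0.02    0.105 ] [-0.0002 -0.    ]
[ 0.2338 -0.5446  0.0874]
3.941700000000001 31.25
```

View pics/w13.png

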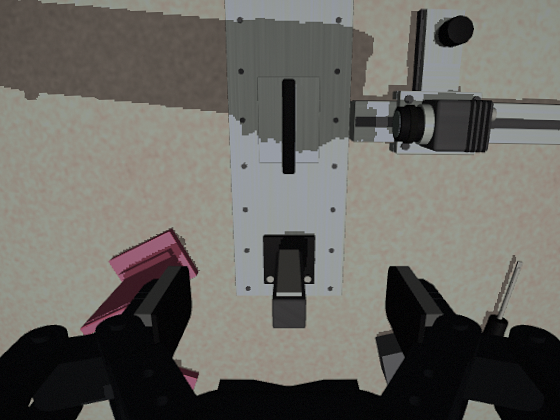

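The sample stands upright on the plate. I'll measure its offset against the plate screws seen in the same picture.

```bash
python3 - 2>/dev/null <<'E'
from h import *
d=np.load("pics/w13.npz"); im=d["im"]; g=cv2.cvtColor(im,cv2.COLOR_BGR2GRAY)
def cen(u,v,r=6):
    s=g[v-r:v+r+1,u-r:u+r+1].astype(float); w=np.clip(np.median(s)-15-s,0,None); yy,xx=np.mgrid[-r:r+1,-r:r+1]; return u+(w*xx).sum()/w.sum(),v+(w*yy).sum()/w.sum()
L=[(241,71),(243,120),(244,166),(245,210)];Rr=[(337,71),(336,120),(335,166),(334,209)]
Y=[.05,0,-.05,-.10]
src=plane(d,[cen(*p) for p in L+Rr],.01)[:,:2]; dst=np.array([(-.05,y) for y in Y]+[(.05,y) for y in Y])
M,_=cv2.estimateAffinePartial2D(src,dst); print("resid",np.round((src@M[:,:2].T+M[:,2]-dst)*1000,2).tolist())
print("bench via nominal", np.round([inb(p) for p in src],4).tolist())
n,l,st,c=cv2.connectedComponentsWithStats((g[70:185,270:310]<45).astype(np.uint8)); i=1+np.argmax(st[1:,4]); ys,xs=np.where(l==i)
X=plane(d,np.c_[xs+270,ys+70],.132)[:,:2]@M[:,:2].T+M[:,2]
r=cv2.minAreaRect((X*1000).astype(np.float32)); print(r)
cv2.imwrite("pics/c14.png",cv2.resize(im[65:180,225:355],None,fx=5,fy=5,interpolation=cv2.INTER_CUBIC))
E
python3 - 2>&1 <<'E' | grep -v Gimbal
from h import *
d=np.load("pics/w13.npz"); im=d["im"]; g=cv2.cvtColor(im,cv2.COLOR_BGR2GRAY)
def cen(u,v,r=6):
    s=g[v-r:v+r+1,u-r:u+r+1].astype(float); w=np.clip(np.median(s)-15-s,0,None)+1e-6; yy,xx=np.mgrid[-r:r+1,-r:r+1]; return u+(w*xx).sum()/w.sum(),v+(w*yy).sum()/w.sum()
L=[(241,71),(243,120),(244,166),(245,210)];Rr=[(337,71),(336,120),(335,166),(334,209)]
Y=[.05,0,-.05,-.10]
src=plane(d,[cen(*p) for p in L+Rr],.01)[:,:2]; dst=np.array([(-.05,y) for y in Y]+[(.05,y) for y in Y])
M,_=cv2.estimateAffinePartial2D(src*1000,dst*1000,ransacReprojThreshold=3.0); print("resid mm",np.round((src*1000@M[:,:2].T+M[:,2]-dst*1000),2).tolist())
print("bench via nominal", np.round([inb(p) for p in src],4).tolist())
n,l,st,c=cv2.connectedComponentsWithStats((g[70:185,270:310]<45).astype(np.uint8)); i=1+np.argmax(st[1:,4]); ys,xs=np.where(l==i)
X=plane(d,np.c_[xs+270,ys+70],.132)[:,:2]*1000@M[:,:2].T+M[:,2]
print(cv2.minAreaRect(X.astype(np.float32)))
cv2.imwrite("pics/c14.png",cv2.resize(im[65:180,225:355],None,fx=5,fy=5,interpolation=cv2.INTER_CUBIC))
E
```

```text
resid mm [[-0.12, -0.04], [-0.16, -0.09], [0.2, 0.15], [-0.02, 0.04], [0.11, 0.0], [-0.02, -0.05], [0.08, 0.02], [-0.06, -0.03]]
bench via nominal [[-0.0499, 0.05], [-0.05, -0.0001], [-0.0496, -0.0499], [-0.0499, -0.1], [0.0504, 0.05], [0.0503, -0.0001], [0.0503, -0.0501], [0.0502, -0.1001]]
((-0.7707772254943848, -0.03536224365234375), (9.19948673248291, 70.38411712646484), 0.2480056881904602)
```

View pics/c14.png

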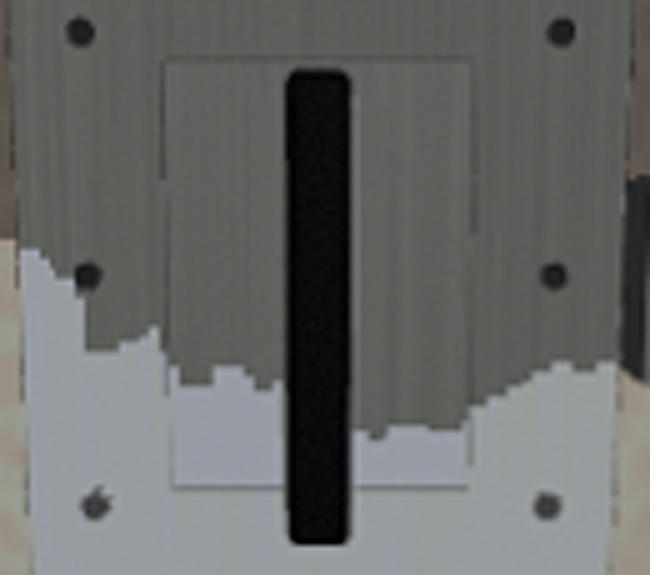

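The sample sits at x -0.8 mm, y 0.0 mm, with yaw error 0.25° relative to the bench centre. Now the tile.

```bash
python3 - 2>&1 <<'E' | grep -v Gimbal
from h import *
t=current_time_s(); ctrl.set_gripper(1.0)
ctrl.move_ptp([.455,.288,.28],down(YAW)); print(current_time_s()-t)
m,im=snap("wrist","w15")
cv2.imwrite("pics/c15.png",cv2.resize(im[60:240,190:390],None,fx=4,fy=4,interpolation=cv2.INTER_CUBIC)[:600])
E
```

```text
1.6082999999999998
```

View pics/w15.png

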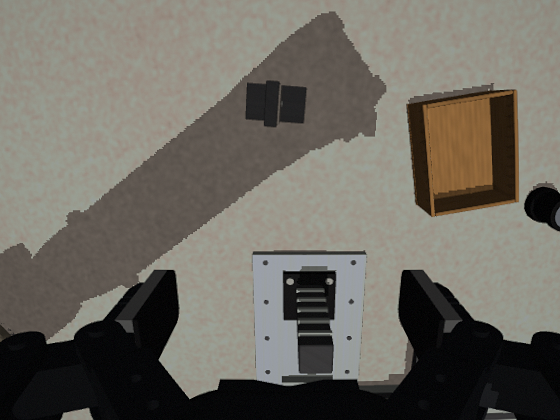

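View pics/c15.png

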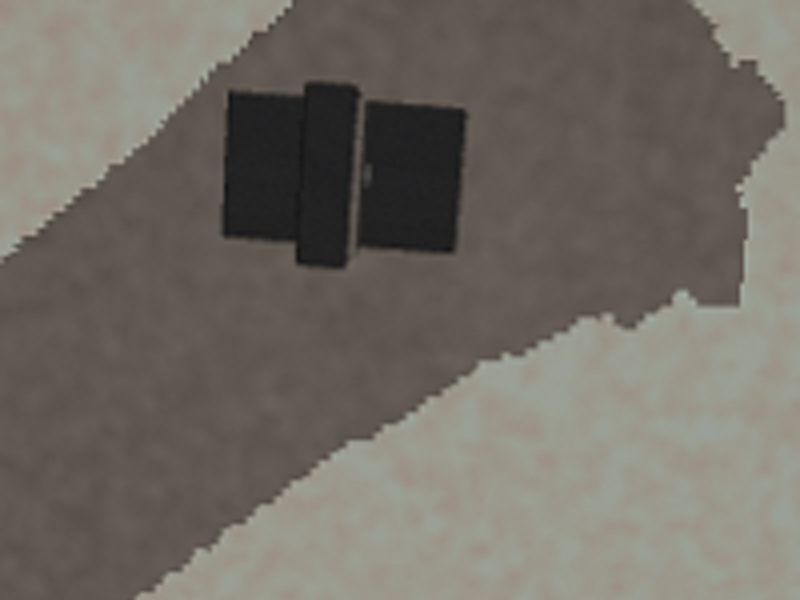

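```bash
python3 - 2>&1 <<'E' | grep -v Gimbal
from h import *
d=np.load("pics/w15.npz"); o=np.array([189.6,59.6])
for nm,q,z in(("plate",[(304,83),(358,86),(350,268),(297,264)],.110),("foot",[(228,92),(466,108),(456,253),(222,236)],.010)):
    P=plane(d,np.array(q)/4+o,z)[:,:2]; e1=P[0]-P[3]+P[1]-P[2]; e2=P[1]-P[0]+P[2]-P[3]
    print(nm,P.mean(0),"yaw",np.degrees(np.arctan2(-e1[0],e1[1])),np.degrees(np.arctan2(e2[1],e2[0])),np.linalg.norm(e1)/2,np.linalg.norm(e2)/2)
E
```

```text
plate [0.4419 0.3538] yaw -1.9674409096261753 -2.68995396954392 0.033377358575188455 0.010110079382548832
foot [0.4417 0.3539] yaw -2.6437248610470436 -2.9041758545938343 0.03561714265719261 0.05977408064160494
```

The tile is at (0.4418, 0.3538) with yaw -2.6°, and its pale face is on +x already. I'll grasp and carry it.

```bash
python3 - 2>&1 <<'E' | grep -v Gimbal
from h import *
t=current_time_s(); rot0=down(-2.6); rot=down(YAW); C=[.4418,.3538]; T=B(0,.084)
ctrl.move_ptp([*C,.18],rot0); ctrl.move_straight([*C,.083],rot0,velocity=.12)
ctrl.set_gripper(0.0); print(current_tcp_pos(),current_finger_gap(),current_wrist_force())
ctrl.move_straight([*C,.12],rot0,velocity=.08)
ctrl.move_straight([*C,.26],rot0,velocity=.2)
ctrl.move_straight([*T,.26],rot,velocity=.2)
ctrl.move_straight([*T,.115],rot,velocity=.12)
ctrl.sleep(.2); p=current_tcp_pos(); print(p,inb(p),current_finger_gap(),current_wrist_force(),current_time_s()-t,current_time_s())
m,im=snap("wrist","w16");snap("side","s16")
E
```

```text
[0.4419 0.354  0.0832] 0.11090281021261734 [ 0.2279 -0.0742  1.9445]
[0.4837 0.0641 0.1155] [0.0004 0.0841] 0.10843216711291881 [-1.2261 -0.1997 -1.766 ] 6.825000000000003 39.7333
```

View pics/w16.png

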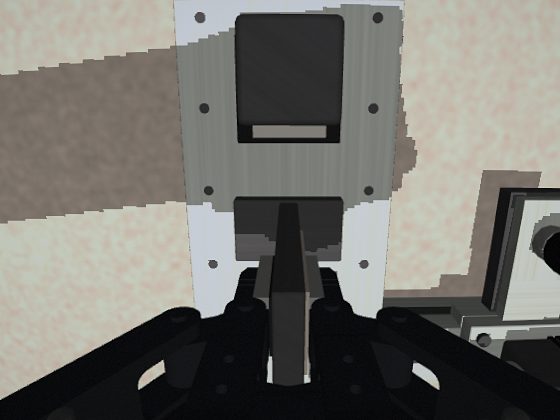

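View pics/s16.png

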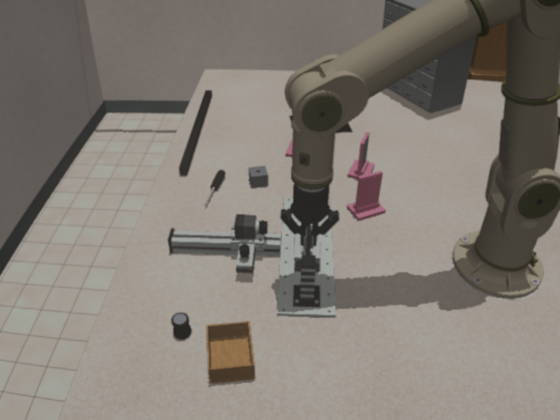

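The tile is held upright over the plate, clear of the lamp and the sample. Lowering it.

```bash
python3 - 2>&1 <<'E' | grep -v Gimbal
from h import *
t=current_time_s(); rot=down(YAW); T=B(-.0005,.084); f0=current_wrist_force()[2]
ctrl.move_straight([*T,.0965],rot,velocity=.05)
for z in np.arange(.0952,.0905,-.0006):
    ctrl.move_straight([*T,z],rot,velocity=.03); f=current_wrist_force()[2]
    if f-f0>1.6: break
print(z,f-f0,current_tcp_pos(),inb(current_tcp_pos()))
ctrl.set_gripper(0.45)
ctrl.set_gripper(0.8); print(current_wrist_force())
ctrl.move_straight([*T,.20],rot,velocity=.15)
ctrl.move_ptp([*B(0,-.02),.30],rot)
snap("wrist","w17"); snap("scene","sc17"); print(current_time_s()-t,current_time_s())
E
```

```text
0.0928 6.7049481468425025 [0.483  0.064  0.0931] [-0.0003  0.084 ]
[ 0.8731 -0.0289 -0.1465]
4.1584 43.9917
```

View pics/w17.png

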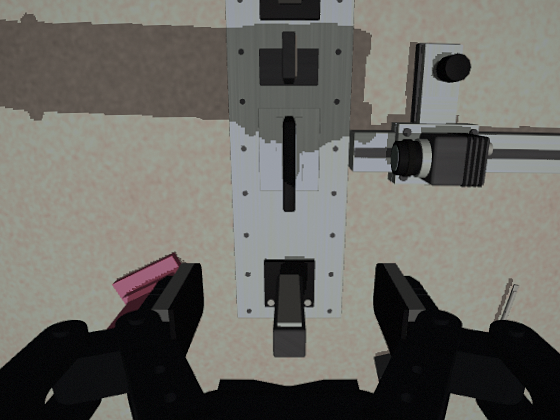

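View pics/sc17.png

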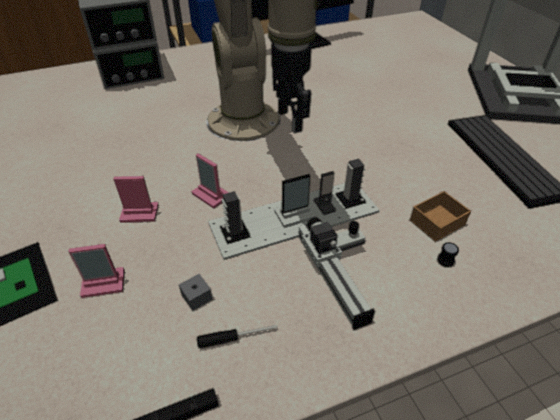

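Everything is standing. One numeric check of the sample and tile against the screws.

```bash
python3 - 2>&1 <<'E' | grep -v Gimbal
from h import *
d=np.load("pics/w17.npz"); im=d["im"]; g=cv2.cvtColor(im,cv2.COLOR_BGR2GRAY)
def cen(u,v,r=6):
    s=g[v-r:v+r+1,u-r:u+r+1].astype(float); w=np.clip(np.median(s)-15-s,0,None)+1e-6; yy,xx=np.mgrid[-r:r+1,-r:r+1]; return u+(w*xx).sum()/w.sum(),v+(w*yy).sum()/w.sum()
A=[(241,52,-50,100),(242,101,-50,50),(243,149,-50,0),(245,193,-50,-50),(246,236,-50,-100),(338,52,50,100),(337,101,50,50),(336,149,50,0),(334,193,50,-50),(333,236,50,-100)]
src=plane(d,[cen(a[0],a[1]) for a in A],.01)[:,:2]*1000; dst=np.array([a[2:] for a in A],float)
M,_=cv2.estimateAffinePartial2D(src,dst,ransacReprojThreshold=3.0); print("resid",np.abs(src@M[:,:2].T+M[:,2]-dst).max())
n,l,st,c=cv2.connectedComponentsWithStats((g[110:220,270:310]<45).astype(np.uint8)); i=1+np.argmax(st[1:,4]); ys,xs=np.where(l==i)
print("sample",cv2.minAreaRect((plane(d,np.c_[xs+270,ys+110],.132)[:,:2]*1000@M[:,:2].T+M[:,2]).astype(np.float32)))
c=im[0:130,240:340]; cv2.imwrite("pics/c17.png",cv2.resize(c,None,fx=4.6,fy=4.6,interpolation=cv2.INTER_CUBIC))
# tile: foot and plate dark on plate
for nm,q,z in (("foot",[(260,49),(319,49),(319,86),(260,86)],.020),):
    print(nm,plane(d,q,z)[:,:2]*1000@M[:,:2].T+M[:,2])
np.save("pics/M.npy",M)
E
```

```text
resid 0.21493509245654963
sample ((-0.38607215881347656, 1.8546676635742188), (74.46309661865234, 9.069663047790527), 89.85182189941406)
foot [[-29.3374 100.8472]
 [ 29.7677 100.9071]
 [ 30.4549  65.0461]
 [-29.8982  64.9816]]
```

View pics/c17.png

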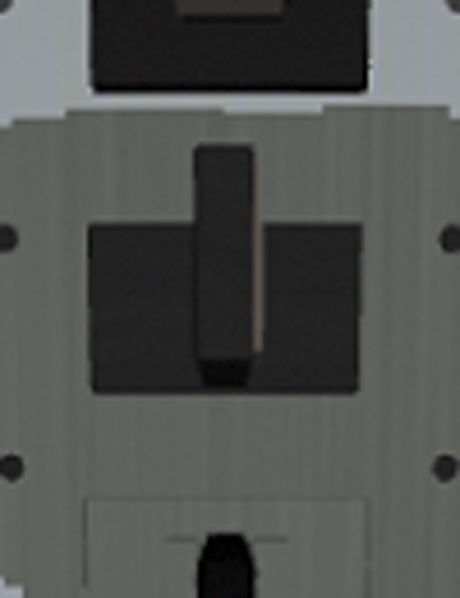

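The checks agree, so I'm handing in.

```bash
python3 - 2>&1 <<'E' | grep -v Gimbal
from h import *
print(current_time_s(),current_wrist_force()); ctrl.finish_job()
E
```

```text
43.9917 [ 0.472   0.7257 -0.6334]
the job is handed in; nothing more can be done
```

The camera bench is set up as asked, and I handed the job in at 44.0 s of the 72 s allowed. The system gives no verdict.

- **Camera and pin:** I slid the camera about 51 mm toward the lamps. Seen from directly above, the two holes were concentric to about 0.3 mm. The pin went down with under 3 N, and contact came at 76.3 mm tool height against 76.5 mm expected for the collar on the ear.
- **Sample:** It was set down with about 7 N of contact force and measured against the plate's screw grid. It sits about 0.4–0.8 mm off the lamp row, with its screen square to the lens within 0.25°.
- **Sample, along the row:** The first view put it 0.0 mm from the midpoint. The last view read +1.9 mm, but that one also counts the panel's end face (74 mm measured against 72 mm real), so I trust the first.
- **Tile:** It was set down with about 7 N of contact force, in line with the sample and with its pale face toward the camera. By its foot it stands about 83–84 mm left of the sample's centre.
- **Tile position choice:** "Middle of the gap" can mean 80 mm centre to centre, or 87 mm between the feet. I aimed at 84 mm as a compromise, so the clear space is a few millimetres less on the sample's side.

I never touched the carton, screwdriver, spare lens or pink lookalikes. They look unmoved in the last scene image.

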